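# Feed a lock cylinder round the bend of the bench guide

## Robot

A 6-joint arm with a two-finger parallel gripper is mounted at the origin on the work surface. World frame = base frame: x ahead of the robot, y to its left, z up, the work surface at z = 0. Lengths are in m, angles in degrees, forces in N, time in s.
With the tool pointing down it reaches from about 0.375 to 0.75 m from the base axis. Payload 9 kg.
Tool frame: the origin (TCP) lies where the fingers leave the gripper's body, on its centre line; the fingertips stand 73 mm ahead of it and the grasp point (between the pads) lies 54 mm ahead of it (robot.tip_reach is the distance from the TCP to the fingertips, in m); z points along the fingers, y is the line along which they close (so a half turn about z gives the same grasp; the last joint's range is limited). The gripper opens to 85 mm and grips with 20 to 120 N. Pads are 22 mm wide; open, the fingers measure 114 mm over their backs; the gripper's body (76 mm by 85 mm) begins 54 mm behind the grasp point. The pads swing forward as they close: fully open they stand 13 mm farther back than shut.
Start: joints at [-82.202, 5.964, 5.575, 89.605, 0, 77.527], TCP at [0.208, -0.563, 0.304] pointing down, gripper open.
Joint ranges: [-171.21, 171.21], [-48.23, 106.86], [-62.78, 66.21], [-105.2, 120.99], [-86.42, 89.51], [-180, 180]. Speed limits (degrees/s): [127.2, 127.2, 147.25, 180, 180, 180].

## Interface

Orientations are given as [roll, pitch, yaw] about the fixed x, y, z axes, in that order (R = Rz(yaw) Ry(pitch) Rx(roll)).
In Python, from plant import robot gives the robot as it stands. Calls block until the motion is done:
- robot.move_pose(position, orientation): joint-space move of the TCP to a pose.
- robot.line_to(position, vel=0.15, rotation=None, guard=None): straight line of the TCP; rotation=None keeps the orientation; vel is the mean speed in m/s. With guard (N) it stops when the force on the tool has changed by that much, and returns True; else False.
- robot.goto_joints(angles): joint-space move.
- robot.set_gripper(opening): finger opening in m; the grip force is fixed at half the most; returns when the fingers have stopped.
- robot.pause(seconds).
- robot.ik(position, orientation): joint angles nearest the present ones, or None.
- robot.observe(): the state.
- robot.grab_frame(name): name is "scene" or "top" or "wrist"; returns the picture (420x560x3 uint8, blue, green, red); there is no depth.
- robot.get_calibration(name): a dict with "vertical_fov" (degrees; the focal length in pixels is half the picture's height over the tangent of half this angle, whatever the lens; pixels are square), "cx", "cy" (the principal point, pixels), "rvec" (rotation vector, rad) and "tvec" (3), from world to camera coordinates, as OpenCV has them. Camera axes: x right, y down, z forward; pixel columns grow to the right and rows downward; lengths in m; the calibration is good to about 2 mm. A picture is of the moment at which its call begins: read the wrist's pose just before it. get_calibration takes no time and is no camera call; for the wrist camera it gives the pose at the moment of the call.
A pose or a line that the arm cannot do raises robot.IKError and nothing moves.
- robot.job_done(): hands the job in; it is judged then, once.
The state is a dict: "time": time; "q": joint angles; "qvel": joint speeds; "joint_torque": joint torques, N m; "tool_pos": TCP position; "tcp_rot": TCP orientation; "ft_force": force on the tool from outside, world axes, zero at the start; "torque": the same for the moment, N m; "gripper_width": finger opening in m; "gripper_force": force on a finger pad.
Only numpy, scipy, OpenCV 4.12 (cv2) and the standard library are available. Lean on these libraries where they do the work, as an engineer would, in place of code of your own. Each camera call takes 0.05 s, during which the arm holds its last target. There are 200 camera calls.

## Task

On the key cutter's bench, slide the white carrier that holds the brass lock cylinder along its own lane of the guide, round the bend, until it is fully home against the red stop at the end of that lane. Keep it standing in the lane all the way, do not lift it out, and leave the carrier with the blue padlock where it is.

Things in the scene. Friction and masses are not known exactly. Their poses are not given: they have to be found in the camera images.
- carrier_lock: The carrier to move: loose white round puck with a black band, 52 mm diameter, 36 mm tall, 0.2 to 0.4 kg; fixed upright on it a round brass lock cylinder, 28 mm diameter, 32 mm tall (68 mm overall). Origin: centre of the puck's underside, z up. It starts upright in the straight entry leg of either lane; the lane is 6 mm wider than the puck and slick.
- carrier_padlock: The carrier to leave alone: the same white puck, with a blue padlock (34 x 18 mm, steel shackle) fixed on it, 78 mm tall overall. Origin: centre of the puck's underside. It stands in the entry leg of the other lane.
- guide: Fixed dark plate 265 x 452 x 6 mm with two mirror-image lanes between steel rails 12 mm above its floor, 6 mm thick, 58 mm apart. Origin: on the bench between the lanes; x along the entry legs, y left. Left lane centre line (mm): open end x -130, y 60; along +x to x 20; quarter bend, radius 70, about (20, 130); along +y at x 90 to a red stop, face at y 206 (22 tall). Right lane: y negated.
Things that resemble listed ones, but are neither listed nor needed, are in the scene too. Leave any pink, purple or turquoise look-alike of the carrier_lock alone.

How it is judged (in metres and radians):
On the way:
1. the brass lock cylinder's carrier has come round the bend ((y of carrier_lock in the frame of guide above 0.125 m or y of carrier_lock in the frame of guide below -0.125 m)), for 0.1 s.
At the end, for the whole second after the job is handed in: The carrier with the brass lock cylinder stands on the lane floor at the end of its lane, within 12 mm of touching the red stop, between the rails (12 mm either side of the centre line), upright within 10 degrees and at rest; the carrier with the blue padlock is within 15 mm of where it started ((y of carrier_lock in the frame of guide above 0.168 m or y of carrier_lock in the frame of guide below -0.168 m) and x of carrier_lock in the frame of guide between 0.078 and 0.102 m and z of carrier_lock in the frame of guide below 0.012 m and angle between carrier_lock's own z axis and vertical below 0.17 rad and linear speed of carrier_lock below 0.01 m/s and distance of carrier_padlock from where it was at the start of the episode below 0.015 m).
It fails at once if the carrier with the brass lock cylinder is lifted more than 10 mm off the lane floor (z of carrier_lock in the frame of guide above 0.016 m).
It fails at once if the carrier with the brass lock cylinder is tipped more than 30 degrees (angle between carrier_lock's own z axis and vertical above 0.52 rad).
It fails at once if the carrier with the blue padlock is moved more than 15 mm (distance of carrier_padlock from where it was at the start of the episode above 0.015 m).
It also fails if it takes over 42 s, if anything falls off the work surface, if the arm or the gripper's body presses on something with over 40 N, if the wrist force passes 120 N, or if a joint passes its speed limit or range.

## Working session

There is one attempt and no reset: what is moved stays moved. The work goes in short steps, each a Python script; the robot and the scene stay as the last script left them, time stands still between calls to the robot, and variables do not carry over. Pictures are saved under pics/ and viewed, at most 10 in all, crops included, and the job is handed in when it is done.

```bash
mkdir -p pics; ls; python3 - <<'E'
from plant import robot
import cv2
for n in("scene","top"):
    cv2.imwrite(f"pics/{n}0.png",robot.grab_frame(n)); print(n,robot.get_calibration(n))
print(robot.observe()["time"])
E
```

```text
pics
scene {'vertical_fov': 47.95612853630418, 'cx': 282.98274093279446, 'cy': 207.32599813228597, 'rvec': array([ 0.98921938,  2.54062264, -0.95171059]), 'tvec': array([ 0.21242278, -0.23810285,  1.17820693])}
top {'vertical_fov': 51.03301790292559, 'cx': 285.12881650899647, 'cy': 204.63398325577933, 'rvec': array([ 2.15681391, -2.18271784,  0.09256121]), 'tvec': array([0.09580304, 0.40928553, 0.80964623])}
0.1
```

View pics/scene0.png

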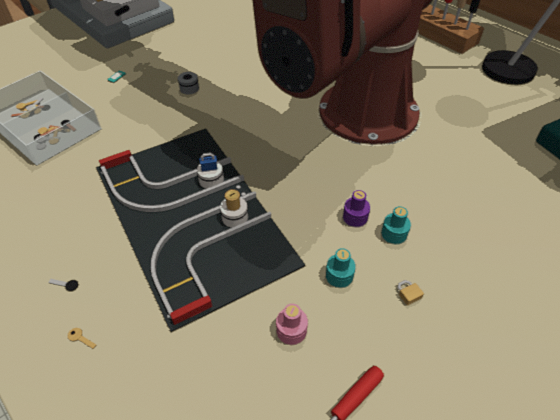

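View pics/top0.png

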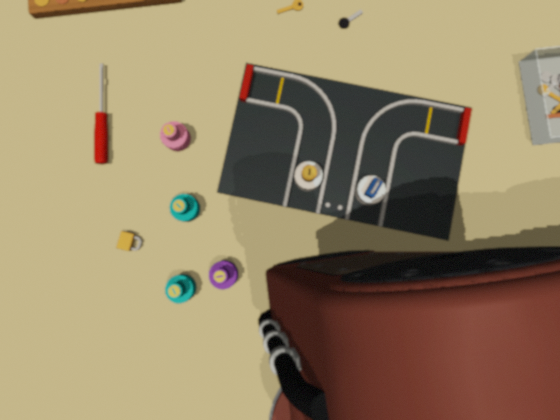

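The only white carrier with a brass cylinder is at scene (234,205) / top (309,174), in the left lane. Things that could be mistaken for it:
- Padlock carrier: top (371,188), white with blue.
- Pink look-alike: (175,135).
- Teal look-alikes: (184,206) and (180,288).
- Purple look-alike: (223,273).

The red stop for its lane is at top (246,83).

```bash
cat > h.py <<'E'
import cv2, numpy as np
from plant import robot
def cam(n):
    c=robot.get_calibration(n); f=210/np.tan(np.radians(c["vertical_fov"]/2))
    K=np.array([[f,0,c["cx"]],[0,f,c["cy"]],[0,0,1]]); R=cv2.Rodrigues(c["rvec"])[0]
    return K,R,np.array(c["tvec"]).reshape(3)
def ray(n,p):
    K,R,t=cam(n); return -R.T@t, R.T@np.linalg.solve(K,[p[0],p[1],1])
def onz(n,p,z):
    o,d=ray(n,p); return o+d*(z-o[2])/d[2]
def tri(p,q):
    o,d=ray("scene",p); u,v=ray("top",q); s=np.linalg.lstsq(np.c_[d,-v],u-o,rcond=None)[0]
    a,b=o+d*s[0],u+v*s[1]; return (a+b)/2, np.linalg.norm(a-b)
E
python3 - <<'E'
from h import *
S=cv2.imread("pics/scene0.png");T=cv2.imread("pics/top0.png")
def blobs(im,box,lo,hi,mn=25):
    x0,y0,x1,y1=box; m=np.zeros(im.shape[:2],np.uint8)
    m[y0:y1,x0:x1]=cv2.inRange(cv2.cvtColor(im,cv2.COLOR_BGR2HSV),lo,hi)[y0:y1,x0:x1]
    n,l,s,c=cv2.connectedComponentsWithStats(m)
    return [(c[i].round(1),s[i].tolist()) for i in range(1,n) if s[i][4]>mn]
for n,im,b in(("scene",S,(90,125,310,325)),("top",T,(215,60,475,245))):
    for k,lo,hi in(("red",(0,150,70),(6,255,255)),("red2",(174,150,70),(180,255,255)),("yel",(12,110,80),(32,255,255)),("blue",(105,100,50),(130,255,255)),("white",(0,0,165),(179,60,255))):
        print(n,k,blobs(im,b,lo,hi))
# plate outline in top
g=cv2.cvtColor(T,cv2.COLOR_BGR2GRAY); m=(g<70).astype(np.uint8)*255; m[245:]=0; m[:60]=0; m[:,:210]=0;m[:,480:]=0
m=cv2.morphologyEx(m,cv2.MORPH_CLOSE,np.ones((15,15)))
c=max(cv2.findContours(m,0,2)[0],key=cv2.contourArea); print(cv2.minAreaRect(c), cv2.approxPolyDP(c,8,True)[:,0].tolist())
for p in((246,64),(471,106),(449,239),(218,193)): print(onz("top",p,.006).round(4))
o=cv2.resize(T[55:250,210:480],None,fx=2.9,fy=2.9,interpolation=2);cv2.imwrite("pics/topcrop.png",o)
E
```

```text
scene red [(array([115.3, 159.1]), [99, 150, 32, 19, 289]), (array([190.9, 309.1]), [171, 296, 41, 28, 512])]
scene red2 []
scene yel [(array([126.1, 180.9]), [114, 176, 25, 11, 70]), (array([232.6, 198.8]), [225, 189, 15, 21, 242]), (array([177.5, 284.1]), [163, 277, 30, 15, 103]), (array([291.7, 310.7]), [286, 306, 12, 10, 69])]
scene blue [(array([208.2, 163. ]), [199, 155, 18, 16, 199])]
scene white [(array([116.3, 240.8]), [90, 125, 76, 200, 8090]), (array([157.4, 175.4]), [131, 157, 66, 28, 106]), (array([211.5, 172.1]), [198, 164, 24, 14, 128]), (array([148.4, 195.6]), [102, 167, 115, 41, 204]), (array([196.3, 237.3]), [152, 194, 97, 118, 425]), (array([199.9, 260.8]), [188, 232, 38, 64, 158]), (array([266.5, 301.2]), [190, 249, 120, 76, 3184])]
top red [(array([246.2,  82.5]), [239, 64, 14, 38, 287]), (array([463.4, 125.8]), [457, 108, 14, 37, 295])]
top red2 []
top yel [(array([279.5,  89.7]), [275, 77, 10, 27, 128]), (array([428.3, 119.6]), [424, 107, 9, 27, 131]), (array([308.9, 172.6]), [302, 165, 15, 16, 182])]
top blue [(array([370.8, 188.5]), [366, 179, 11, 18, 73])]
top white [(array([312.8, 120.5]), [255, 68, 80, 136, 347]), (array([282.9, 116.8]), [248, 99, 54, 57, 178]), (array([386.7, 135.1]), [348, 100, 114, 110, 355]), (array([386.1, 173.2]), [358, 133, 99, 70, 547]), (array([306.6, 176.9]), [295, 162, 27, 27, 319])]
((346.7246398925781, 151.42178344726562), (235.1592559814453, 133.50845336914062), 11.768289566040039) [[248, 66], [220, 191], [448, 240], [465, 108]]
[0.6917 0.1651 0.006 ]
[ 0.6003 -0.2735  0.006 ]
[ 0.3424 -0.2189  0.006 ]
[0.4357 0.2198 0.006 ]
```

View pics/topcrop.png

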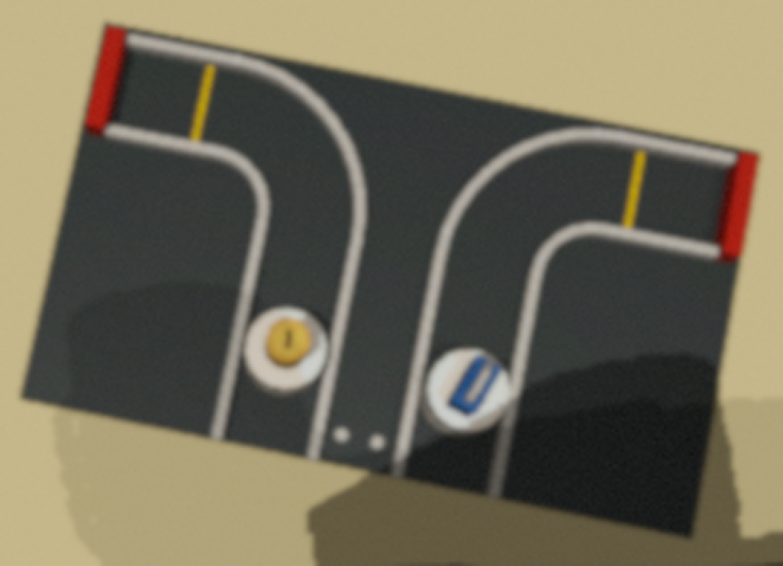

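The crop confirms the target: brass cylinder on the white puck at top pixel (309,172.6), left lane. The blue padlock is on the right and the red stop is at the upper left.

```bash
cat >> h.py <<'E'
C=np.mean([onz("top",p,.006) for p in((246.7,63.5),(471.2,107.3),(448.8,239.5),(217.8,193))],0)[:2]
Y=np.radians(-11.9); RG=np.array([[np.cos(Y),-np.sin(Y)],[np.sin(Y),np.cos(Y)]])
O=C-RG@[0.0025,0]
tog=lambda w:RG.T@(np.array(w)[:2]-O)
tow=lambda g:RG@np.array(g)+O
E
python3 - <<'E'
from h import *
print("guide",O)
P,e=tri((232.5,193.8),(309.1,172.4)); print("brass top",P.round(4),e.round(4),"guide",tog(P).round(4))
print("brass at z .074",tog(onz("top",(309.1,172.4),.074)).round(4), tog(onz("scene",(232.5,193.8),.074)).round(4))
for n,a in(("stopL",((190.9,309.1),(246.2,82.5))),("stopR",((115.3,159.1),(463.4,125.8))),("yelL",((177.5,284.1),(279.5,89.7))),("yelR",((126.1,180.9),(428.3,119.6))),("padlock",((208.2,163),(370.8,188.5)))):
    P,e=tri(*a); print(n,P.round(4),e.round(4),"guide",tog(P).round(4))
# ik check
g=tog(onz("top",(309.1,172.4),.074))
for half in(0,180):
  for a,pt in((0,(g[0],.06)),(0,(.02,.06)),(45,(.0695,.0805)),(90,(.09,.13)),(90,(.09,.183))):
    q=robot.ik([*tow(pt),.121],[180,0,np.degrees(Y)+a-90+half]); print(half,a,tow(pt).round(3),None if q is None else np.round(q,0))
E
```

```text
guide [ 0.51445197 -0.02655272]
brass top [0.4617 0.0476 0.0755] 0.0005 guide [-0.0669  0.0617]
brass at z .074 [-0.0664  0.0615] [-0.0676  0.0605]
stopL [0.6492 0.1636 0.0186] 0.0 guide [0.0926 0.2139]
stopR [ 0.5576 -0.2515  0.0195] 0.0004 guide [ 0.0886 -0.2112]
yelL [0.6365 0.1001 0.0088] 0.0023 guide [0.0933 0.1491]
yelR [ 0.5723 -0.1873  0.0101] 0.0022 guide [ 0.0897 -0.1453]
padlock [ 0.4352 -0.0649  0.0593] 0.0035 guide [-0.0697 -0.0538]
0 0 [0.462 0.046] [-11. -16. -34.  72.   0. -89.]
0 0 [0.546 0.028] [-11.  -0. -20.  70.   0. -89.]
0 45 [0.599 0.038] [  -9.    9.  -11.   71.    0. -132.]
0 90 [0.629 0.082] [  -4.   15.   -4.   71.    0. -172.]
0 90 [0.64  0.134] [   0.   18.   -0.   72.    0. -168.]
180 0 [0.462 0.046] [-11. -16. -34.  72.   0.  91.]
180 0 [0.546 0.028] [-11.  -0. -20.  70.   0.  91.]
180 45 [0.599 0.038] [ -9.   9. -11.  71.   0.  48.]
180 90 [0.629 0.082] [-4. 15. -4. 71.  0.  8.]
180 90 [0.64  0.134] [ 0. 18. -0. 72.  0. 12.]
```

```bash
sed -i 's/radians(-11.9)/radians(-12.2)/; s/\[0.0025,0\]/[0.0025,-0.0015]/' h.py
python3 - <<'E'
from h import *
g=tog(onz("top",(309.1,172.4),.0745)); print(g)
yaw=np.degrees(Y)+90
p=tow((g[0],.0605))
robot.move_pose([*p,.24],[180,0,yaw])
print(robot.line_to([*p,.121],vel=.12,guard=8))
robot.set_gripper(.034)
o=robot.observe(); print(o["time"],o["tool_pos"],o["gripper_width"],o["gripper_force"],o["ft_force"])
cv2.imwrite("pics/s1.png",robot.grab_frame("scene")[120:330,80:320].repeat(2,0).repeat(2,1))
E
```

```text
[-0.06685525  0.05969327]
False
4.1583 [0.46222007 0.04817923 0.12102654] 0.033655416142908956 0.0 [ 0.24065966  0.15802336 -0.12264385]
```

View pics/s1.png

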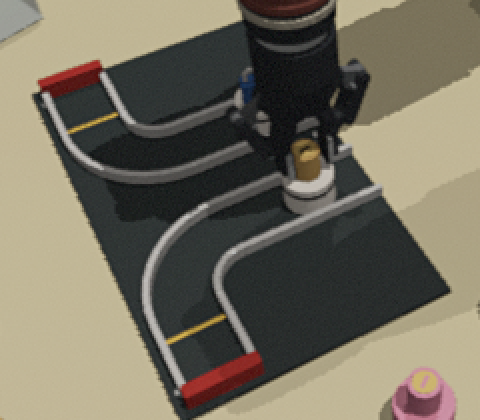

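The fingers straddle the brass cylinder (crop (305,160)) fore and aft, clear of the puck and the padlock. Next I push it along the lane.

```bash
python3 - <<'E'
from h import *
yaw=np.degrees(Y)+90
path=[(.02,.06,0)]+[(.02+.07*np.sin(a),.13-.07*np.cos(a),np.degrees(a)) for a in np.radians(np.arange(15,91,15))]+[(.09,.165,90)]
for x,y,a in path:
    hit=robot.line_to([*tow((x,y)),.121],vel=.06,rotation=[180,0,yaw+a],guard=12)
    o=robot.observe(); print(round(o["time"],2),tog(o["tool_pos"]).round(4),o["ft_force"].round(1) if hasattr(o["ft_force"],"round") else o["ft_force"],hit)
    if hit: break
cv2.imwrite("pics/s2.png",robot.grab_frame("scene")[120:330,80:320].repeat(2,0).repeat(2,1))
E
```

```text
5.81 [0.02 0.06] [-0.3  0.1  0.4] False
6.27 [0.038  0.0624] [ 0.4  0.6 -0. ] False
6.72 [0.0546 0.0694] [-0.6  0.6 -0.2] False
7.18 [0.0692 0.0804] [0.4 0.2 0.1] False
7.64 [0.0804 0.0948] [-0.9  0.3  0.5] False
8.1 [0.0875 0.1116] [ 0.5  0.2 -0.9] False
8.56 [0.0899 0.1297] [-0.   0.6  0.2] False
9.29 [0.0899 0.1652] [-0.   0.9  0.3] False
```

View pics/s2.png

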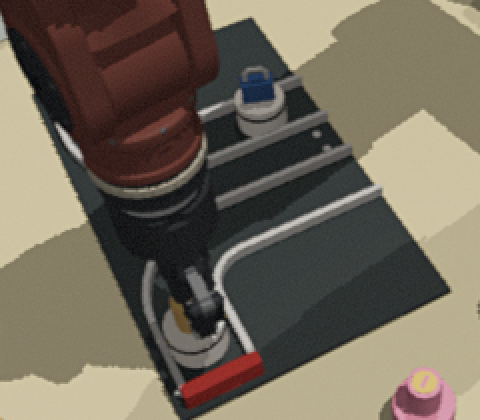

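The puck is round the bend and standing between the rails just short of the stop (crop (193,335)); the padlock has not moved. Now the last push, with a guard.

```bash
python3 - <<'E'
from h import *
hit=robot.line_to([*tow((.09,.192)),.121],vel=.02,guard=6)
o=robot.observe(); g=tog(o["tool_pos"]); print(hit,g.round(4),o["ft_force"],o["gripper_force"])
robot.line_to([*tow((g[0],g[1]-.003)),.121],vel=.03)
robot.set_gripper(.045)
robot.line_to([*tow((g[0],g[1]-.003)),.24],vel=.12)
robot.move_pose([.35,-.45,.3],[180,0,90])
cv2.imwrite("pics/s3.png",robot.grab_frame("scene")[120:330,80:320].repeat(2,0).repeat(2,1))
T=robot.grab_frame("top");cv2.imwrite("pics/t3.png",T[55:250,210:480].repeat(2,0).repeat(2,1))
print(robot.observe()["time"])
E
```

```text
True [0.09   0.1844] [ 0.48414343 -2.78657233  1.70007307] 1.414957232773304
14.375
```

View pics/s3.png

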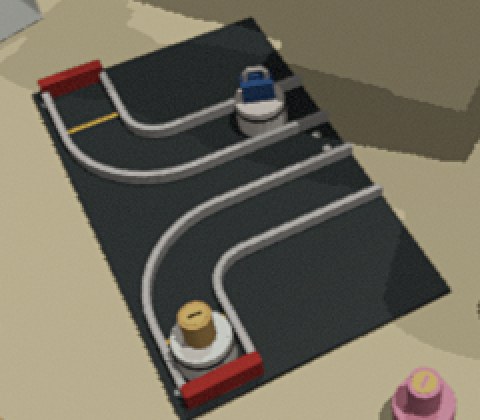

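View pics/t3.png

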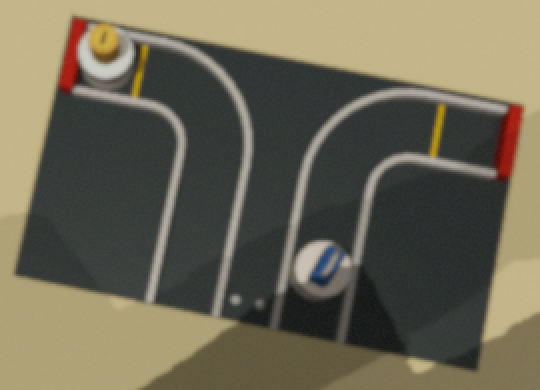

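Both views show the carrier upright against the red stop, with the padlock still at top (371,190). I'll check the position in numbers, then hand in.

```bash
python3 - <<'E'
from h import *
P=tog(onz("top",(210+103.5/2,55+41/2),.0745)); print(P)
if .168<P[1]<.19 and .082<P[0]<.098: print(robot.job_done())
E
```

```text
[0.0900583  0.17822503]
the job is handed in; nothing more can be done
None
```

The job is handed in: the brass lock carrier is upright against its red stop, measured at guide x 90 mm, y 178 mm (touching would be about y 180), and the padlock carrier was not moved.

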